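# Stow the tall drill bit tins in the divided crate

### The job

Two tall steel tins and a short one are standing on the desk. Stow the two tall tins in the divided plywood crate, standing upright, one in each of its two empty cells. Set them down on the cell floor rather than dropping them in.

Things in the scene. Friction and masses are not known exactly. Their poses are not given: they have to be found in the camera images.
- tin1_mid (a point): The first tall round steel tin, 50 mm diameter, 110 mm tall with its black cap (44 mm wide, the top 16 mm), 0.2 to 0.4 kg, standing loose on the desk. Point: its centre, 55 mm above its underside; z axis to the cap. Grip it round the body, here or a little higher, from any side.
- tin2_mid (a point): The second, identical, tall round steel tin, 50 mm diameter, 110 mm tall with its black cap (44 mm wide, the top 16 mm), 0.2 to 0.4 kg, standing loose on the desk. Point: its centre, 55 mm above its underside; z axis to the cap. Grip it round the body, here or a little higher, from any side. A like tin only 45 mm tall stands near and is not wanted.
- cell_a (a point): Floor centre of one empty cell of the fixed plywood crate (2 x 2 cells, 176 mm square, walls and dividers 6 mm thick, tops 40 mm above the desk, floor 6 mm thick). Cell 79 mm square inside, 34 mm deep; either tin may go in it. x, y along the walls, z up. The other empty cell is diagonally opposite, at x -85, y -85 mm from here.
- cell_b (a point): Floor centre of the other empty cell of the same crate, 79 mm square, 34 mm deep, same axes; cell_a lies at x +85, y +85 mm from here. The other two cells hold squat glass jars no taller than the walls.
Not all that is in view belongs to the job. Leave any yellow look-alike of the part that bears tin2_mid alone.

How it is judged:
By the outcome, as a careful person would: the job done as asked, in the order asked, and still so for the second after the job is handed in, with the robot touching nothing.
It also fails if it takes over 64 s, if anything falls off the work surface, if the arm or the gripper's body presses on something with over 40 N, if the wrist force passes 120 N, or if a joint passes its speed limit or range.

### The arm

A 6-joint arm with a two-finger parallel gripper is mounted at the origin on the work surface. World frame = base frame: x ahead of the robot, y to its left, z up, the work surface at z = 0. Lengths are in mm, angles in rad, forces in N, time in s.
With the tool pointing down it reaches from about 275 to 750 mm from the base axis. Payload 10.2 kg.
Tool frame: the origin (TCP) lies between the finger pads; the fingertips stand 25 mm ahead of it and the grasp point (between the pads) lies 6 mm ahead of it (env.tips_ahead is the distance from the TCP to the fingertips, in mm); z points along the fingers, x is the direction in which the jaws open and shut, and the axes are right-handed (so a half turn about z gives the same grasp; the last joint's range is limited). The gripper opens to 88 mm and grips with 3 to 60 N. Pads are 18 mm wide; open, the fingers measure 123 mm over their backs; the gripper's body (75 mm by 187 mm) begins 45 mm behind the grasp point.
Start: joints at [0.971, 0.313, 1.498, -0, 1.331, -0.223], TCP at [193.185, 488.171, 263.72] pointing down, gripper open.
Joint ranges: [-2.94, 2.94], [-0.97, 2.17], [0.19, 2.56], [-1.23, 4.37], [0.02, 3.11], [-2.88, 2.88]. Speed limits (rad/s): [2.39, 2.39, 3.01, 3.14, 3.14, 3.14].

### API

Orientations are given as a unit quaternion [w, x, y, z].
In Python, from plant import status, get_image, camera_info, ticket, env gives the robot as it stands.
- The arm moves only by the tool send_rows, never from a script. Its argument "motion" is a list of rows, each a list of 7 numbers: the turn, a rotation vector about the world's x, y, z in degrees, then the shift along the world's x, y, z in cm, then the closure, from 0 (fully open) to 1 (shut). In form: [[wx, wy, wz, dx, dy, dz, hand], ...]. A call has 1 to 10 rows; each row is the pose to reach, as a shift and turn from the pose measured when the call began; what a row does not reach only later rows make up. A row lasts 1/8 s, in which the tool goes at most 62.5 mm and 10.7 degrees, less where a joint would pass 70% of its speed; a pose out of reach is approached as far as the arm can. A call with a gripper value outside its range is refused whole. The fingers move at their own pace and stop on an object; "squeeze" is the grip in N (left out, the last holds). Time passes only in rows, so rows that repeat a pose let the fingers close. It gives the time, the measured TCP pose, the force and the opening at its end, in the units of the state.
- status.state(): the state, without advancing time (a new reading comes with each control period).
- get_image(name): name is "scene" or "top"; returns the picture (480x640x3 uint8, blue, green, red); there is no depth.
- camera_info(name): a dict with "camera_matrix" (3x3 intrinsics, pixels), "T" (4x4, takes a point from camera to world coordinates). Camera axes: x right, y down, z forward; pixel columns grow to the right and rows downward; lengths in mm; the calibration is good to about 2 mm. A picture is of the moment at which its call begins. camera_info takes no time and is no camera call.
- ticket.sign_off(): hands the job in, once; it reports no verdict.
The state is a dict: "t": time; "qpos": joint angles; "joint_velocities": joint speeds; "joint_efforts": joint torques, N m; "ee_pos": TCP position; "orientation": TCP orientation; "wrist_force": force on the tool from outside, world axes, zero at the start; "ft_torque": the same for the moment, N m; "finger_gap": finger opening in mm.
Only numpy, scipy, OpenCV 4.12 (cv2) and the standard library are available. Lean on these libraries where they do the work, as an engineer would, in place of code of your own. Each camera call takes 0.05 s, during which the arm holds its last target.

## Working session

There is one attempt and no reset: what is moved stays moved. The work goes in short steps, Python scripts to look and compute and a tool call to move; the robot and the scene stay as the last step left them, time stands still between calls to the robot, and variables do not carry over. Pictures are saved under pics/ and viewed, and the job is handed in when it is done.

Besides the shell and the picture viewer there is one more tool, called after "Request:" as a command line: name --pt "numbers of a row" for each row, then --argument value for the rest. send_rows: Moves the arm, as the interface text tells. Its arguments: {"type":"object","properties":{"motion":{"type":"array"},"squeeze":{"type":"number"}},"required":["motion"]}

```bash
mkdir -p pics; python3 - <<'E'
from plant import status,get_image,camera_info,env
import cv2
for n in("scene","top"):
    cv2.imwrite(f"pics/{n}0.png",get_image(n)); c=camera_info(n); print(n,c["camera_matrix"],c["T"])
print(status.state(), env.tips_ahead)
E
```

```text
scene [[594.99325514   0.         316.82561194]
 [  0.         594.99325514 237.49553994]
 [  0.           0.           1.        ]] [[-8.39288023e-01  2.86420103e-01 -4.62124592e-01  9.89038327e+02]
 [ 5.43468006e-01  4.66093259e-01 -6.98140101e-01  6.92591860e+02]
 [ 1.54317981e-02 -8.37090556e-01 -5.46846652e-01  6.19481449e+02]
 [ 0.00000000e+00  0.00000000e+00  0.00000000e+00  1.00000000e+00]]
top [[603.53457282   0.         320.97251227]
 [  0.         603.53457282 237.13011999]
 [  0.           0.           1.        ]] [[ 7.15283950e-03 -9.96716550e-01  8.06533105e-02  4.66764918e+02]
 [-9.99953806e-01 -6.61152992e-03  6.97662368e-03  2.31667243e+01]
 [-6.42047450e-03 -8.06994875e-02 -9.96717799e-01  1.01076319e+03]
 [ 0.00000000e+00  0.00000000e+00  0.00000000e+00  1.00000000e+00]]
{'t': 0.1, 'qpos': array([ 9.70612789e-01,  3.13382581e-01,  1.49833006e+00, -2.63355836e-05,
        1.33098048e+00, -2.23378805e-01]), 'joint_velocities': array([ 0.00032112, -0.00084724, -0.00270004, -0.00020166, -0.00302797,
       -0.00045347]), 'joint_efforts': array([ 1.73287543e-03, -4.02813470e+01, -2.52648979e+01,  6.95279287e-02,
        3.41549108e-02, -1.87734645e-05]), 'ee_pos': array([193.0765427 , 488.01379101, 263.23583467]), 'orientation': array([ 2.12734048e-04,  8.27026301e-01,  5.62162961e-01, -5.07606762e-04]), 'wrist_force': array([ 0.10974248,  0.96355858, -0.57639996]), 'ft_torque': array([-0.03452501, -0.03617453,  0.04837306]), 'finger_gap': 87.95121069383897} 25.0
```

View pics/scene0.png

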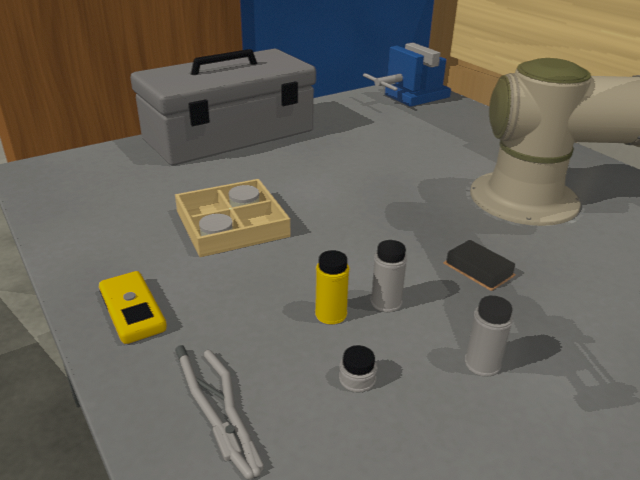

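View pics/top0.png

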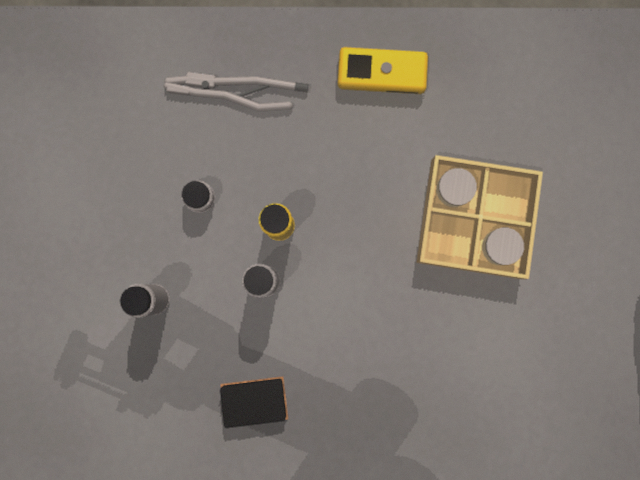

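The scene view shows two tall steel tins, at (389,276) and (489,336). A yellow look-alike stands at (332,288) and a short steel tin at (358,368). In the top view the steel tins are at (259,280) and (137,300), the yellow one at (276,220) and the short one at (196,195). The two tall steel ones fit the description. The crate's empty cells are at about (508,196) and (449,238) in the top view. I'll confirm this in an enlarged crop.

```bash
python3 - <<'E'
import cv2
t=cv2.imread("pics/top0.png"); s=cv2.imread("pics/scene0.png")
cv2.imwrite("pics/c1.png",cv2.resize(t[170:330,100:300],None,fx=4,fy=3.75 if 0 else 4,interpolation=cv2.INTER_CUBIC)[:600])
cv2.imwrite("pics/c2.png",cv2.resize(t[145:290,410:555],None,fx=4,fy=4,interpolation=cv2.INTER_CUBIC))
cv2.imwrite("pics/c3.png",cv2.resize(s[230:400,310:530],None,fx=3.5,fy=3.5,interpolation=cv2.INTER_CUBIC))
E
```

```text
(no output)
```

View pics/c1.png

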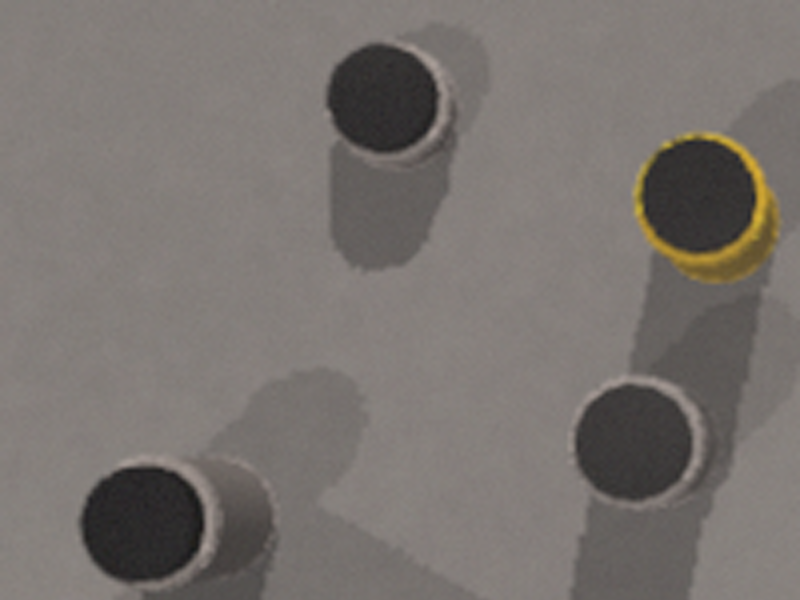

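View pics/c2.png

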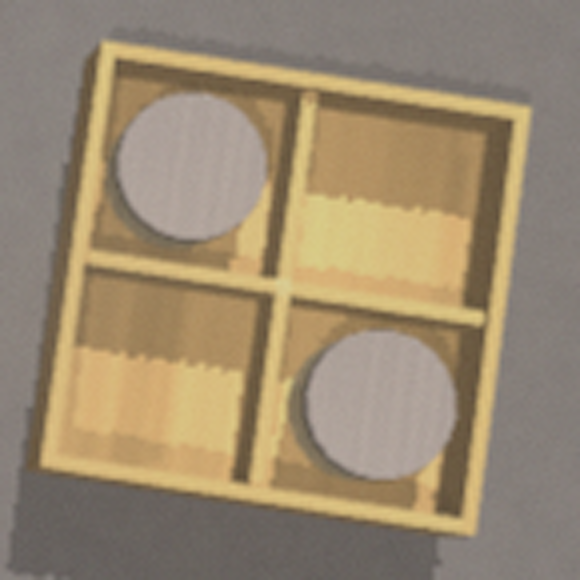

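View pics/c3.png

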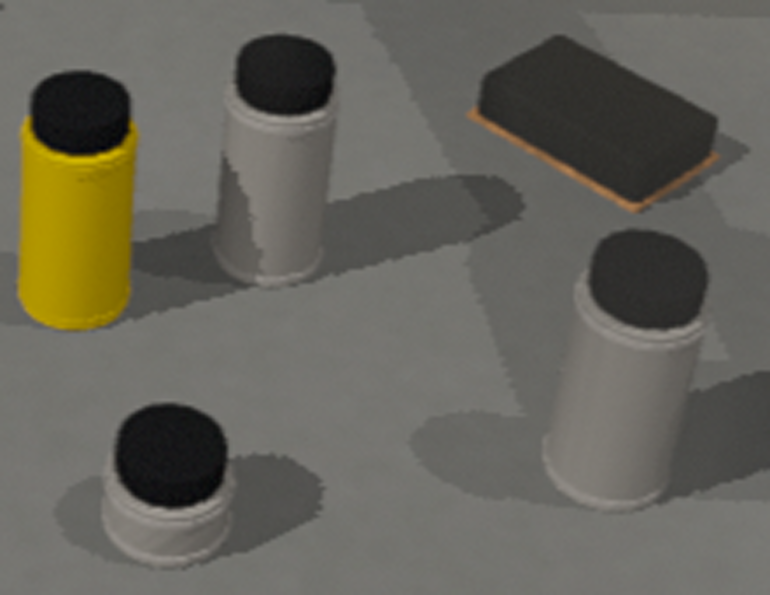

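```bash
cat > h.py <<'E'
import numpy as np, cv2
from plant import camera_info
C={n:camera_info(n) for n in("scene","top")}
def ray(n,u,v,z):
    c=C[n];K=np.array(c["camera_matrix"]);T=np.array(c["T"])
    d=T[:3,:3]@np.linalg.inv(K)@[u,v,1];o=T[:3,3];return o+d*(z-o[2])/d[2]
def proj(n,p):
    c=C[n];K=np.array(c["camera_matrix"]);T=np.linalg.inv(np.array(c["T"]))
    q=K@(T@np.r_[p,1])[:3];return q[:2]/q[2]
def draw(img,n,xy,z0,z1,r,col):
    for z in(z0,z1):
        a=np.linspace(0,2*np.pi,60)
        pts=np.array([proj(n,[xy[0]+r*np.cos(t),xy[1]+r*np.sin(t),z]) for t in a])
        cv2.polylines(img,[np.round((pts+.5)*4*16-8).astype(int)],True,col,1,cv2.LINE_AA,4)
E
python3 - <<'E'
from h import *
f=lambda u,v,ox,oy:((u+.5)/4-.5+ox,(v+.5)/4-.5+oy)
tA=ray("top",*f(143,523,100,170),110);tB=ray("top",*f(634,443,100,170),110)
for n,u,v,z in(("Y",699,193,110),("short",383,98,45)): print(n,ray("top",*f(u,v,100,170),z))
print(tA,tB)
P=np.array([ray("top",*f(u,v,410,145),40)[:2] for u,v in((102,42),(530,106),(476,535),(40,468))])
print(P); 
for i in range(4): d=P[(i+1)%4]-P[i];print(np.linalg.norm(d),np.degrees(np.arctan2(d[1],d[0])))
c=P.mean(0);print("centre",c)
s=cv2.imread("pics/scene0.png");s=cv2.resize(s,None,fx=4,fy=4,interpolation=cv2.INTER_CUBIC)
for t in(tA,tB):
    draw(s,"scene",t,94,110,22,(0,0,255));draw(s,"scene",t,0,94,25,(0,255,0))
for p in P: cv2.circle(s,tuple(int(x*4) for x in proj("scene",[*p,40])),5,(0,0,255),1)
cv2.imwrite("pics/d1.png",s[900:1500,1400:2150]);cv2.imwrite("pics/d2.png",s[680:1030,650:1250])
E
```

```text
Y [568.20492185  99.66963487 110.        ]
short [613.32893823 233.50961434  45.        ]
[443.42601563 304.91311218 110.        ] [474.39935042 122.6364165  110.        ]
[[ 680.62991679 -155.11365466]
 [ 655.2615989  -328.48838539]
 [ 481.2618025  -303.03629958]
 [ 506.88361338 -128.8342226 ]]
175.220857230478 -98.32448753241695
175.85146521738986 171.67799231025967
176.07623581111451 81.6328717064398
175.7224701034973 -8.60089437521069
centre [ 581.00923289 -228.86814056]
```

View pics/d1.png

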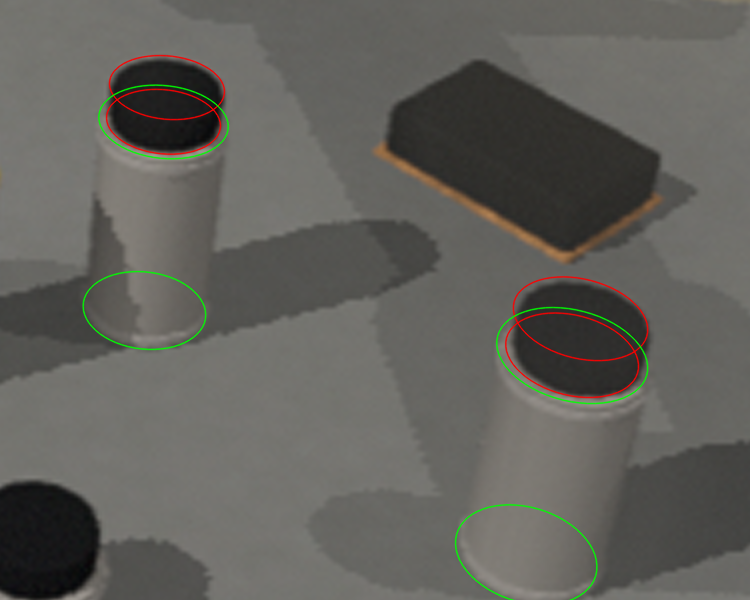

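View pics/d2.png

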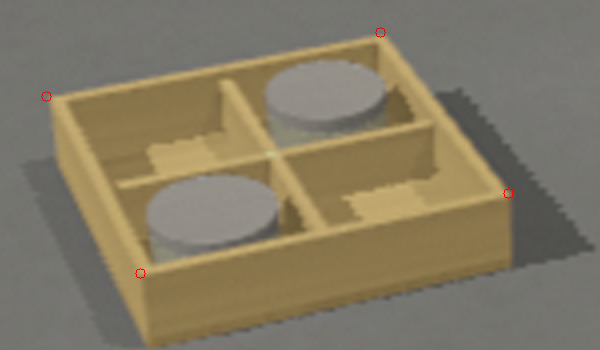

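Both views agree to about 2–3 mm. From the top view, tin A is at (443,305), tin B at (474,123) and the yellow tin at (568,100). The crate sides measure 176 mm, and the cell centres are (545,-181) and (617,-277). A grip straight down at 72 mm up the tin (TCP z = 78) keeps the gripper body 7 mm above the cap. I'll take tin B first.

Request:
send_rows --pt "0 0 0 4 -5.2 0 0" --pt "0 0 0 8 -10.4 0 0" --pt "0 0 0 12 -15.6 0 0" --pt "0 0 0 16 -20.8 0 0" --pt "0 0 0 20 -26 0 0" --pt "0 0 0 24 -31.2 -2 0" --pt "0 0 0 28.2 -36.5 -5 0" --pt "0 0 0 28.2 -36.5 -8 0" --pt "0 0 0 28.2 -36.5 -8 0" --pt "0 0 0 28.2 -36.5 -8 0" --squeeze 35

```text
t: 1.35
ee_pos: [474.9, 123.8, 184.2]
orientation: [0.0, 0.827, 0.562, -0.0]
wrist_force: [-0.1, -0.1, 0.1]
finger_gap: 88.2
```

Request:
send_rows --pt "0 0 0 0 0 -3 0" --pt "0 0 0 0 0 -6 0" --pt "0 0 0 0 0 -8 0" --pt "0 0 0 0 0 -9.5 0" --pt "0 0 0 0 0 -10.6 0" --pt "0 0 0 0 0 -10.6 0" --pt "0 0 0 0 0 -10.6 0"

```text
t: 2.22
ee_pos: [475.3, 123.8, 78.9]
orientation: [0.001, 0.827, 0.562, 0.0]
wrist_force: [-0.6, 0.0, 0.4]
finger_gap: 88.1
```

```bash
python3 - <<'E'
from plant import get_image
import cv2
cv2.imwrite("pics/e1.png",cv2.resize(get_image("scene")[150:350,280:500],None,fx=3,fy=3,interpolation=cv2.INTER_CUBIC))
E
```

```text
(no output)
```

View pics/e1.png

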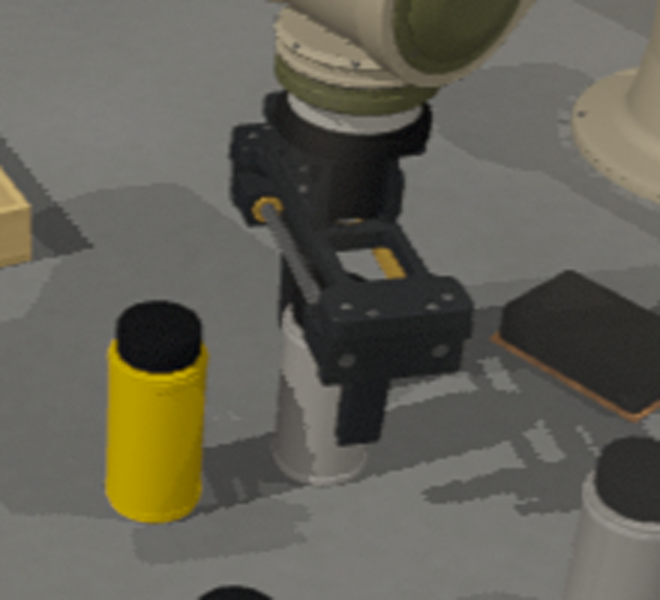

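The tin stands upright between the fingers at crop pixel (320,400), and the yellow one at (155,410) is clear. I'll close the jaws.

Request:
send_rows --pt "0 0 0 0 0 0 1" --pt "0 0 0 0 0 0 1" --pt "0 0 0 0 0 0 1" --pt "0 0 0 0 0 0 1" --pt "0 0 0 0 0 0 1" --pt "0 0 0 0 0 0 1" --pt "0 0 0 0 0 0 1" --squeeze 35

```text
t: 3.15
ee_pos: [475.3, 123.7, 78.9]
orientation: [0.001, 0.827, 0.562, 0.0]
wrist_force: [0.1, -1.9, 0.7]
finger_gap: 48.7
```

Request:
send_rows --pt "0 0 0 0 0 1 1" --pt "0 0 0 0 0 3 1" --pt "0 0 0 0 0 6 1" --pt "0 0 0 0 0 9 1" --pt "0 0 0 0 0 12 1" --pt "0 0 0 0 0 14 1" --pt "0 0 0 0 0 15 1" --pt "0 0 0 0 0 15 1"

```text
t: 4.15
ee_pos: [475.3, 123.8, 229.1]
orientation: [0.001, 0.827, 0.562, 0.001]
wrist_force: [-0.1, 0.3, -3.0]
finger_gap: 49.2
```

```bash
python3 - <<'E'
from plant import get_image
import cv2
cv2.imwrite("pics/e2.png",cv2.resize(get_image("scene")[50:350,280:580],None,fx=2,fy=2,interpolation=cv2.INTER_CUBIC))
E
```

```text
(no output)
```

View pics/e2.png

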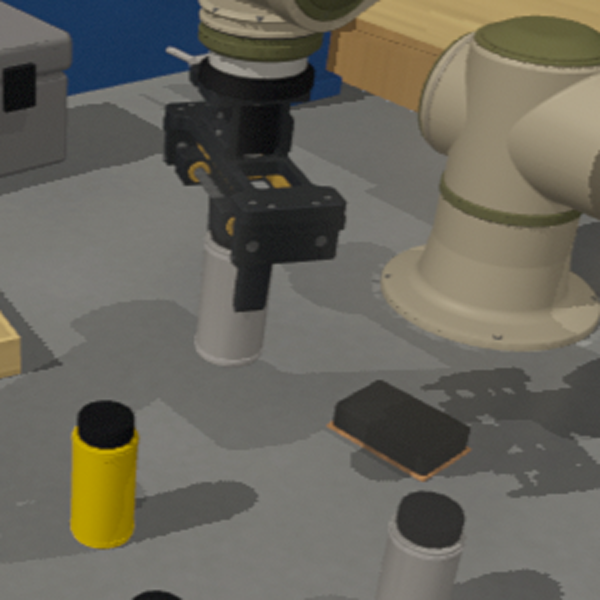

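The tin is held upright at crop pixel (232,300), with about 3 N of weight. Next I'll carry it to the far cell.

Request:
send_rows --pt "0 0 0 0.7 -2 0 1" --pt "0 0 0 2.1 -6 0 1" --pt "0 0 0 3.9 -11 0 1" --pt "0 0 0 5.8 -16.5 0 1" --pt "0 0 0 7.8 -22 0 1" --pt "0 0 0 9.7 -27.5 0 1" --pt "0 0 0 11.5 -32.5 0 1" --pt "0 0 0 13 -36.8 0 1" --pt "0 0 0 13.9 -39.2 0 1" --pt "0 0 0 14.2 -40.1 0 1"

```text
t: 5.45
ee_pos: [616.8, -278.2, 226.5]
orientation: [-0.001, 0.827, 0.562, -0.0]
wrist_force: [-0.9, 0.9, -3.2]
finger_gap: 49.1
```

Request:
send_rows --pt "0 0 0 0 0 -2 1" --pt "0 0 0 0 0 -4.5 1" --pt "0 0 0 0 0 -6.5 1" --pt "0 0 0 0 0 -8 1" --pt "0 0 0 0 0 -8 1" --pt "0 0 0 0 0 -8 1"

```text
t: 6.2
ee_pos: [617.1, -278.2, 147.4]
orientation: [-0.0, 0.827, 0.562, -0.0]
wrist_force: [0.1, -0.3, -3.6]
finger_gap: 48.9
```

```bash
python3 - <<'E'
from plant import get_image
import cv2
cv2.imwrite("pics/f1.png",cv2.resize(get_image("scene")[100:270,130:330],None,fx=4,fy=3.5,interpolation=cv2.INTER_CUBIC))
cv2.imwrite("pics/f2.png",cv2.resize(get_image("top")[120:320,400:600],None,fx=3,fy=3,interpolation=cv2.INTER_CUBIC))
E
```

```text
(no output)
```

View pics/f1.png

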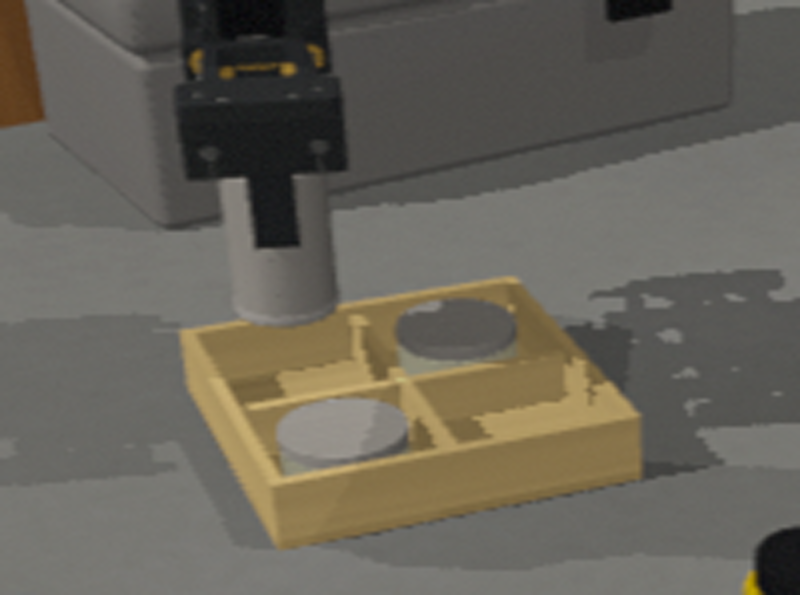

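View pics/f2.png

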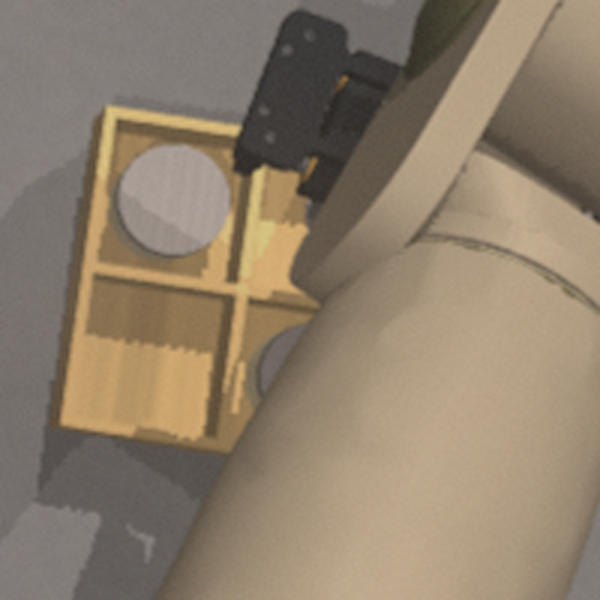

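```bash
python3 - <<'E'
from h import *
for u,v in((171,164),(313,131),(140,110)): print(ray("scene",u,v,0))
print(proj("scene",[617,-278,68]), "tin-bottom expected; f1 px", [( (p[0]-130)*4,(p[1]-100)*3.5) for p in [proj("scene",[617,-278,68])]])
E
```

```text
[ 5.84843020e+02 -5.38688534e+02 -1.13686838e-13]
[ 196.59801092 -532.05404783    0.        ]
[ 532.70879591 -905.02360569    0.        ]
[201.17323811 187.19968002] tin-bottom expected; f1 px [(np.float64(284.6929524356783), np.float64(305.19888008392275))]
```

Request:
send_rows --pt "0 0 0 0 0.1 -2 1" --pt "0 0 0 0 0.1 -4 1" --pt "0 0 0 0 0.1 -5 1" --pt "0 0 0 0 0.1 -5.5 1" --pt "0 0 0 0 0.1 -5.8 1" --pt "0 0 0 0 0.1 -6 1" --pt "0 0 0 0 0.1 -6 1"

```text
t: 7.18
ee_pos: [617.2, -277.4, 87.7]
orientation: [0.0, 0.827, 0.562, -0.0]
wrist_force: [0.0, -0.8, -3.1]
finger_gap: 49.3
```

Request:
send_rows --pt "0 0 0 0 0 -0.1 1" --pt "0 0 0 0 0 -0.2 1" --pt "0 0 0 0 0 -0.3 1" --pt "0 0 0 0 0 -0.3 1" --pt "0 0 0 0 0 -0.3 1"

```text
t: 7.8
ee_pos: [617.3, -277.4, 85.0]
orientation: [0.0, 0.827, 0.562, -0.0]
wrist_force: [0.8, 0.5, 0.1]
finger_gap: 49.1
```

The measured force went from −3.1 N to about 0, so the tin is resting on the cell floor. I'll open and rise.

Request:
send_rows --pt "0 0 0 0 0 0 0.3" --pt "0 0 0 0 0 0 0" --pt "0 0 0 0 0 0 0" --pt "0 0 0 0 0 0 0" --pt "0 0 0 0 0 0 0" --pt "0 0 0 0 0 2 0" --pt "0 0 0 0 0 6 0" --pt "0 0 0 0 0 10 0" --pt "0 0 0 0 0 14 0" --pt "0 0 0 0 0 15 0"

```text
t: 9.05
ee_pos: [617.8, -277.8, 239.2]
orientation: [0.003, 0.827, 0.562, 0.001]
wrist_force: [-0.1, -0.4, -0.6]
finger_gap: 87.7
```

Request:
send_rows --pt "0 0 0 -2 6 0 0" --pt "0 0 0 -4 12 0 0" --pt "0 0 0 -6 18 0 0" --pt "0 0 0 -8 24 0 0" --pt "0 0 0 -10 30 0 0" --pt "0 0 0 -12 36 0 0" --pt "0 0 0 -14 42 0 0" --pt "0 0 0 -16 48 0 0" --pt "0 0 0 -17.3 54 0 0" --pt "0 0 0 -17.3 58.3 0 0"

```text
t: 10.3
ee_pos: [443.4, 307.4, 239.1]
orientation: [0.003, 0.827, 0.563, 0.001]
wrist_force: [0.8, -1.2, -0.4]
finger_gap: 88.1
```

```bash
python3 - <<'E'
from plant import get_image
import cv2
cv2.imwrite("pics/g1.png",get_image("scene"))
cv2.imwrite("pics/g2.png",get_image("top"))
E
```

```text
(no output)
```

View pics/g1.png

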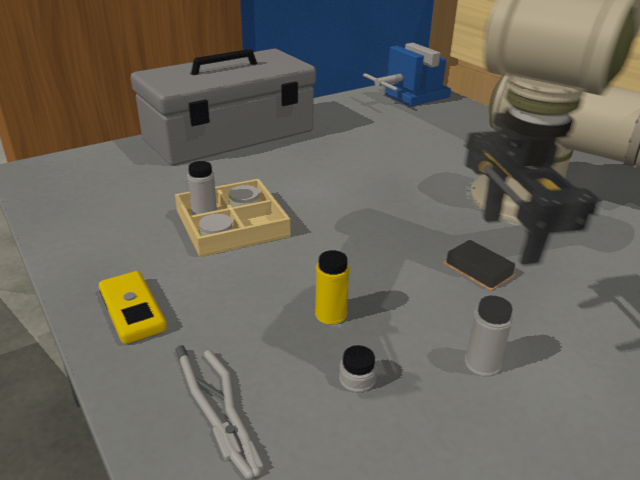

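View pics/g2.png

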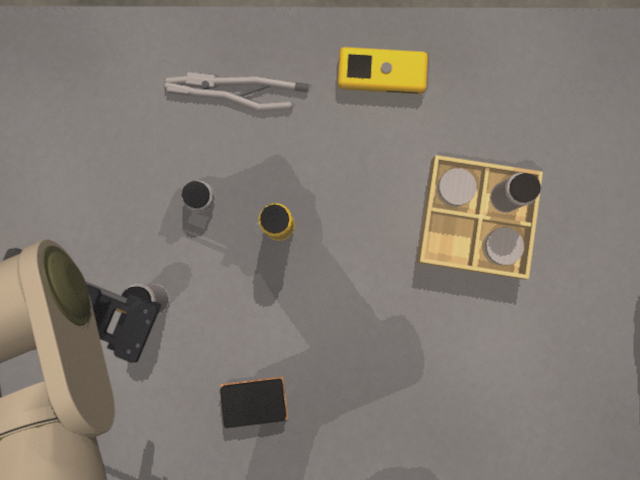

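The first tin stands upright in the far cell (scene (202,190), top (524,188)), and the other objects haven't moved. I'll check that the gripper is really above tin A.

```bash
python3 - <<'E'
from h import *
for z in (0,110,214,239): print(z,proj("scene",[443.4,306,z]),proj("top",[443.4,306,z]))
E
```

```text
0 [481.53053881 363.35818583] [155.34446855 298.8211132 ]
110 [495.16624694 304.38666716] [134.64547358 300.3872129 ]
214 [510.08657539 239.85944062] [109.81987134 302.26553446]
239 [514.01973023 222.84938794] [102.8547954  302.79251673]
```

Request:
send_rows --pt "0 0 0 0 -0.1 -4 0" --pt "0 0 0 0 -0.1 -8 0" --pt "0 0 0 0 -0.1 -11 0" --pt "0 0 0 0 -0.1 -13 0" --pt "0 0 0 0 -0.1 -14.5 0" --pt "0 0 0 0 -0.1 -15.5 0" --pt "0 0 0 0 -0.1 -16 0" --pt "0 0 0 0 -0.1 -16 0" --pt "0 0 0 0 -0.1 -16 0"

```text
t: 11.52
ee_pos: [443.8, 307.7, 79.1]
orientation: [0.003, 0.826, 0.564, 0.001]
wrist_force: [-0.7, -0.1, 0.2]
finger_gap: 88.1
```

Request:
send_rows --pt "0 0 0 0 0 0 1" --pt "0 0 0 0 0 0 1" --pt "0 0 0 0 0 0 1" --pt "0 0 0 0 0 0 1" --pt "0 0 0 0 0 0 1" --pt "0 0 0 0 0 0 1" --pt "0 0 0 0 0 0 1" --squeeze 35

```text
t: 12.4
ee_pos: [443.7, 307.6, 79.0]
orientation: [0.003, 0.826, 0.564, 0.001]
wrist_force: [-0.3, -2.3, 0.6]
finger_gap: 49.0
```

Request:
send_rows --pt "0 0 0 0 0 1 1" --pt "0 0 0 0 0 3 1" --pt "0 0 0 0 0 6 1" --pt "0 0 0 0 0 9 1" --pt "0 0 0 0 0 12 1" --pt "0 0 0 0 0 14 1" --pt "0 0 0 0 0 15 1" --pt "0 0 0 0 0 15 1"

```text
t: 13.4
ee_pos: [443.7, 307.7, 229.2]
orientation: [0.003, 0.826, 0.564, 0.001]
wrist_force: [0.9, -0.4, -3.2]
finger_gap: 49.4
```

```bash
python3 - <<'E'
from plant import get_image
import cv2
cv2.imwrite("pics/h1.png",cv2.resize(get_image("scene")[150:400,400:640],None,fx=2.4,fy=2.4))
E
```

```text
(no output)
```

View pics/h1.png

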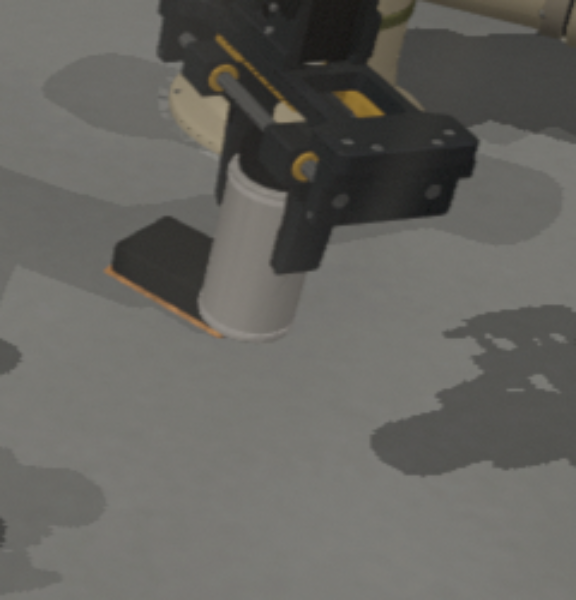

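The second tin is held upright at crop pixel (255,250), and lifts with about 3.2 N of weight. I'll carry it to the near cell, passing 40 mm above everything.

Request:
send_rows --pt "0 0 0 0.4 -2 0 1" --pt "0 0 0 1.2 -6 0 1" --pt "0 0 0 2.4 -11.5 0 1" --pt "0 0 0 3.6 -17.5 0 1" --pt "0 0 0 4.8 -23.5 0 1" --pt "0 0 0 6.1 -29.5 0 1" --pt "0 0 0 7.3 -35.5 0 1" --pt "0 0 0 8.6 -41.5 0 1" --pt "0 0 0 9.5 -46 0 1" --pt "0 0 0 10 -48.3 0 1"

```text
t: 14.7
ee_pos: [543.3, -177.4, 227.2]
orientation: [0.002, 0.826, 0.563, 0.0]
wrist_force: [-0.3, 0.4, -2.9]
finger_gap: 49.1
```

Request:
send_rows --pt "0 0 0 0 0 0 1" --pt "0 0 0 0 0 0 1"

```text
t: 14.95
ee_pos: [543.1, -176.1, 226.8]
orientation: [0.001, 0.826, 0.563, 0.0]
wrist_force: [-0.5, -0.8, -4.0]
finger_gap: 48.8
```

Request:
send_rows --pt "0 0 0 0.2 -0.4 -2 1" --pt "0 0 0 0.2 -0.4 -4.5 1" --pt "0 0 0 0.2 -0.4 -6.5 1" --pt "0 0 0 0.2 -0.4 -8 1" --pt "0 0 0 0.2 -0.4 -8 1" --pt "0 0 0 0.2 -0.4 -8 1"

```text
t: 15.7
ee_pos: [545.5, -180.0, 147.7]
orientation: [0.002, 0.826, 0.564, 0.0]
wrist_force: [-0.3, -0.3, -2.3]
finger_gap: 48.9
```

```bash
python3 - <<'E'
from plant import get_image
import cv2
cv2.imwrite("pics/i1.png",cv2.resize(get_image("scene")[100:270,130:330],None,fx=4,fy=3.5,interpolation=cv2.INTER_CUBIC))
E
```

```text
(no output)
```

View pics/i1.png

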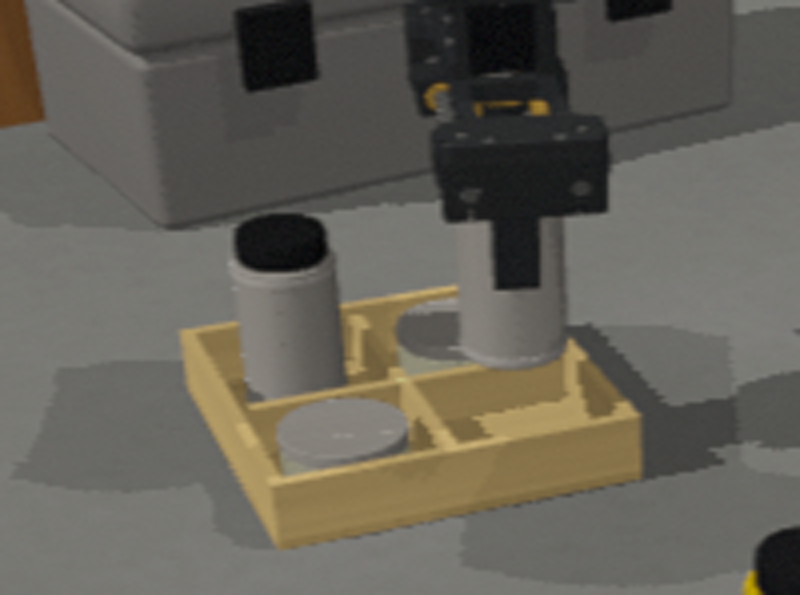

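The held tin's foot is at crop pixel (510,360), above the near cell at about (530,400). The first tin stands in the far cell at (290,310). Now I'll lower it.

Request:
send_rows --pt "0 0 0 0 0 -2 1" --pt "0 0 0 0 0 -4 1" --pt "0 0 0 0 0 -5 1" --pt "0 0 0 0 0 -5.5 1" --pt "0 0 0 0 0 -5.8 1" --pt "0 0 0 0 0 -6 1" --pt "0 0 0 0 0 -6 1"

```text
t: 16.62
ee_pos: [545.6, -180.1, 87.9]
orientation: [0.002, 0.826, 0.564, 0.001]
wrist_force: [0.4, 1.1, -4.2]
finger_gap: 49.0
```

Request:
send_rows --pt "0 0 0 0 0 -0.1 1" --pt "0 0 0 0 0 -0.2 1" --pt "0 0 0 0 0 -0.3 1" --pt "0 0 0 0 0 -0.3 1" --pt "0 0 0 0 0 -0.3 1"

```text
t: 17.25
ee_pos: [545.7, -180.2, 85.1]
orientation: [0.002, 0.826, 0.564, 0.001]
wrist_force: [-0.5, -0.1, -0.8]
finger_gap: 49.0
```

Request:
send_rows --pt "0 0 0 0 0 -0.05 1" --pt "0 0 0 0 0 -0.05 1" --pt "0 0 0 0 0 -0.05 1"

```text
t: 17.62
ee_pos: [545.9, -180.3, 85.0]
orientation: [0.002, 0.826, 0.564, 0.001]
wrist_force: [-1.3, -0.1, 5.4]
finger_gap: 49.0
```

The upward force is now 5 N, so the tin is seated on the floor. I'll release and rise.

Request:
send_rows --pt "0 0 0 0 0 0 0.3" --pt "0 0 0 0 0 0 0" --pt "0 0 0 0 0 0 0" --pt "0 0 0 0 0 0 0" --pt "0 0 0 0 0 0 0" --pt "0 0 0 0 0 2 0" --pt "0 0 0 0 0 6 0" --pt "0 0 0 0 0 10 0" --pt "0 0 0 0 0 14 0" --pt "0 0 0 0 0 16 0"

```text
t: 18.88
ee_pos: [546.2, -180.4, 247.3]
orientation: [0.004, 0.826, 0.564, 0.001]
wrist_force: [-0.9, -0.3, -0.4]
finger_gap: 88.4
```

Request:
send_rows --pt "0 0 0 -2 5 0 0" --pt "0 0 0 -4 10 0 0" --pt "0 0 0 -6 15 0 0" --pt "0 0 0 -8 20 0 0" --pt "0 0 0 -8 25 0 0" --pt "0 0 0 -8 30 0 0" --pt "0 0 0 -8 30 0 0" --pt "0 0 0 -8 30 0 0"

```text
t: 19.88
ee_pos: [466.2, 119.2, 247.3]
orientation: [0.004, 0.826, 0.564, 0.001]
wrist_force: [-0.7, -1.0, -0.0]
finger_gap: 87.9
```

```bash
python3 - <<'E'
from plant import get_image
import cv2
cv2.imwrite("pics/j1.png",get_image("scene"))
cv2.imwrite("pics/j2.png",cv2.resize(get_image("top")[145:290,410:555],None,fx=4,fy=4,interpolation=cv2.INTER_CUBIC))
E
```

```text
(no output)
```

View pics/j1.png

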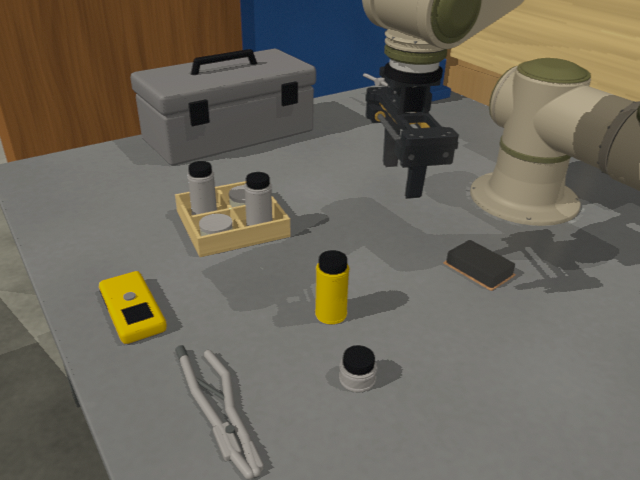

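View pics/j2.png

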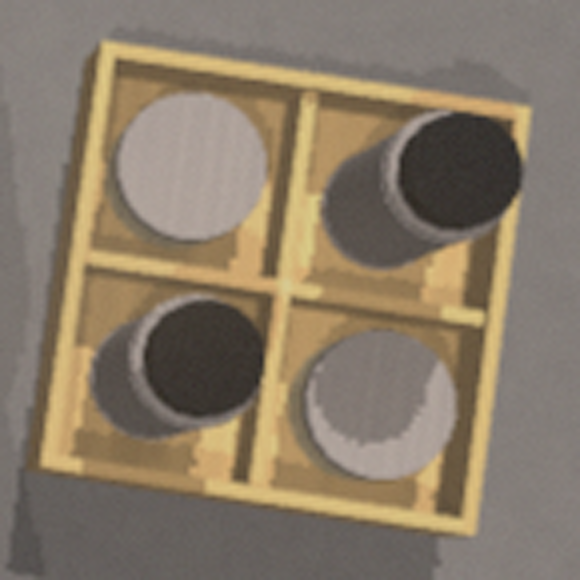

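Both tins stand upright in the two diagonal empty cells (crop pixels (375,205) and (150,380) at their feet), and nothing else has moved.

```bash
python3 -c "
from plant import ticket;print(ticket.sign_off())"
```

```text
the job is handed in; nothing more can be done
None
```

Both tall steel tins are standing upright in the crate, one in each of the two empty cells, and the job is handed in at about 20 s. I gripped each tin from above and lowered it until the force reading showed the cell floor was carrying it. Then I let go and moved the arm clear.

- **Final pictures:** both views show the two tins upright inside their own cells. The crate and jars, the yellow look-alike, the short tin and the other items look unmoved.
- **Small disagreements:** the two cameras differed by about 2–3 mm on the tin positions, against roughly 14 mm of room on each side in the cells. The finger gap read about 49 mm on the 50 mm tins.
- **Forces:** the readings returned after each move stayed under 6 N. The highest was 5.4 N, when the second tin was seated.

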